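# Bring the electric starter to the engine's spinner

### The arm

A 6-joint arm with a two-finger parallel gripper is mounted at the origin on the work surface. World frame = base frame: x ahead of the robot, y to its left, z up, the work surface at z = 0. Lengths are in mm, angles in rad, forces in N, time in s.
With the tool pointing down it reaches from about 325 to 900 mm from the base axis. Payload 6.1 kg.
Tool frame: the origin (TCP) lies midway between the tips of the shut fingers; the grasp point (between the pads) lies 19 mm behind it; z points along the fingers, y is the line along which they close (so a half turn about z gives the same grasp; the last joint's range is limited). The gripper opens to 85 mm and grips with 20 to 120 N. Pads are 22 mm wide; open, the fingers measure 114 mm over their backs; the gripper's body (76 mm by 85 mm) begins 54 mm behind the grasp point. The pads swing forward as they close: fully open they stand 13 mm farther back than shut.
Start: joints at [1.008, 0.22, 1.526, -0, 1.395, -0.126], TCP at [264.399, 566.312, 231.3] pointing down, gripper open.
Joint ranges: [-2.98, 2.98], [-0.91, 2.08], [0.09, 2.57], [-1.24, 4.39], [0.2, 2.65], [-2.68, 2.68]. Speed limits (rad/s): [2.57, 2.57, 3.01, 3.14, 3.14, 3.14].

### API

Orientations are given as a 3x3 rotation matrix whose columns are the frame's x, y, z axes.
In Python, from rig import readout, cams, order gives the robot as it stands.
- The arm moves only by the tool jog_arm, never from a script. Its arguments are lists of equal length, an entry for each row: "xyz": the shift along the tool's x, y, z in m, a list of three; "turn": the turn about the tool's z in rad; "claw": the finger opening in m, from 0 to 0.0854. A call has exactly 5 rows; each row is the pose to reach, as a shift and turn from the pose commanded when the call began, along the tool's axes at that moment; what a row does not reach only later rows make up. A row lasts 1/12 s, in which the tool goes at most 41.7 mm and 7.16 degrees, less where a joint would pass 70% of its speed; a pose out of reach is approached as far as the arm can. A call with a gripper value outside its range is refused whole. The fingers move at their own pace and stop on an object; "newtons" is the grip in N (left out, the last holds). Time passes only in rows, so rows that repeat a pose let the fingers close, or fill a call up. It gives the time, the measured TCP pose, the force, the opening and the grip force at its end, in the units of the state.
- readout.observe(): the state, without advancing time (a new reading comes with each control period).
- cams.get_image(name): name is "side" or "top"; returns the picture (480x640x3 uint8, blue, green, red); there is no depth.
- cams.camera_params(name): a dict with "K" (3x3 intrinsics, pixels), "dist" ([k1, k2, p1, p2, k3] as OpenCV has them; the pictures are not rectified), "cam_to_world" (4x4, takes a point from camera to world coordinates). Camera axes: x right, y down, z forward; pixel columns grow to the right and rows downward; lengths in mm; the calibration is good to about 2 mm. A picture is of the moment at which its call begins. camera_params takes no time and is no camera call.
- order.sign_off(): hands the job in; it is judged then, once.
The state is a dict: "time": time; "qpos": joint angles; "joint_vel": joint speeds; "joint_torque": joint torques, N m; "position": TCP position; "tool_rot": TCP orientation; "force": force on the tool from outside, world axes, zero at the start; "wrist_torque": the same for the moment, N m; "finger_gap": finger opening in mm; "finger_force": force on a finger pad.
Only numpy, scipy, OpenCV 4.12 (cv2) and the standard library are available. Lean on these libraries where they do the work, as an engineer would, in place of code of your own. Each camera call takes 0.05 s, during which the arm holds its last target. There are 200 camera calls.

### The job

Get the model engine on the running-in stand ready to be cranked: draw the hand-held electric starter out of its sloping holster on the flight box, turn it level and seat its rubber cup squarely on the propeller's spinner, in line with the crankshaft, with a light steady push. Finish while holding it there in the gripper, clear of the flight box and the bench, and leave the fuel bottle, spanner, tin and carton where they are.

Things in the scene. Friction and masses are not known exactly. Their poses are not given: they have to be found in the camera images.
- starter: Loose hand-held electric starter, 165 mm long, 0.4 to 0.65 kg: smooth black round motor can, 46 mm diameter, red bands; at its front an open aluminium cup lined with black rubber. Origin on its axis at the middle of the grip; x axis along the starter towards the cup; z to a small red switch (4 mm proud, 14 to 30 mm behind the origin). Balance point about 21 mm forward.
- starter_grip (a point): Middle of the starter's grip, on its axis (same point and axes as body starter). The 46 mm can runs from 73 mm forward of it to 37 mm behind, then a 41 mm red end cap for 13 mm. At the start the axis slopes 50 degrees below level towards the cup, and the can stands out of the holster tube from 40 mm forward of this point to its rear end.
- cup_face (a point): Centre of the open front face of the starter's cup, 115 mm forward of starter_grip on the axis (same axes). The cup is 50 mm in diameter and 34 mm long outside; its rubber lining is a funnel, 36 mm wide at the face, 12 mm wide at 28 mm deep.
- flight_box: Fixed open plywood flight box, rim 91 mm high. Origin on the table, straight below the plane of the starter's axis; x level, the way the holstered cup points seen from above; y from the box out to the holster's side; z up. It fills x -250 to 70, y -192 to -42 mm. The starter's axis lies at y = 0, 42 mm out from the side board; the grip rises above the rim, the contents do not.
- holster_mouth (a point): Centre of the upper, open end of the holster tube (blue, 62 mm outside, 56 mm inside, 74 mm deep). The tube rises at 50 degrees from level towards the flight box's -x. The starter stands in it, cup down on its floor, with 3 mm play all round. Axes as the flight box's.
- propeller: Black two-bladed propeller with red pointed spinner on the engine's shaft. Origin: the spinner's tip, 150 mm above the table. x: level, along the shaft, out of the spinner away from the engine; y: along the blades. Spinner 40 mm long, 38 mm diameter (23 mm at 10 mm behind the tip). Blades reach 115 mm, 33 mm behind the tip, within 30 degrees of level. Cup seated: tip about 24 mm inside it.
- stand: Fixed running-in stand with engine, silencer and tank, behind the propeller; plywood base 260 x 130 x 18 mm. Origin on the table straight below the spinner's tip; x as the propeller's, z up. It fills x -295 to -35 mm, y -65 to 65, and is 217 mm high at the cylinder head. The table is clear in front of the spinner.
- fuel_bottle: Bystander: white fuel bottle with red cap, 64 mm diameter, 150 mm high, standing in the end of the flight box towards its -x. Origin at the centre of its underside.
- plug_spanner: Bystander: steel four-way plug spanner, 80 mm across, 15 mm thick, flat on the table. Origin at the centre of its underside.
- plug_tin: Bystander: yellow and red tin, 85 x 60 x 32 mm, on the table. Origin at the centre of its underside.
- engine_carton: Bystander: blue carton with white lid, 130 x 100 x 66 mm, on the table. Origin at the centre of its underside.
Mind the look-alikes: they are no part of the job. Of the things that look like the starter, the smallest one is meant.

How it is judged:
By the outcome, as a careful person would: the job done as asked, in the order asked, and still so for the second after the job is handed in, while the arm keeps its last pose, push and grip.
It also fails if it takes over 45 s, if anything falls off the work surface, if the arm or the gripper's body presses on something with over 40 N, if the wrist force passes 120 N, or if a joint passes its speed limit or range.

## Working session

There is one attempt and no reset: what is moved stays moved. The work goes in short steps, Python scripts to look and compute and a tool call to move; the robot and the scene stay as the last step left them, time stands still between calls to the robot, and variables do not carry over. Pictures are saved under pics/ and viewed, at most 10 in all, crops included, and the job is handed in when it is done.

Besides the shell and the picture viewer there is one more tool, called after "Emit:" as name(argument=value, ...) on one line, values as JSON. jog_arm: Moves the arm, as the interface text tells. Its arguments: {"type":"object","properties":{"xyz":{"type":"array"},"turn":{"type":"array"},"claw":{"type":"array"},"newtons":{"type":"number"}},"required":["xyz","turn","claw"]}

```bash
mkdir -p pics; ls; python3 - <<'E'
from rig import readout, cams, order
import cv2, numpy as np
np.set_printoptions(precision=4,suppress=True)
for n in("side","top"):
    cv2.imwrite(f"pics/{n}0.png",cams.get_image(n)); p=cams.camera_params(n); print(n,p)
s=readout.observe();print(s)
E
```

```text
pics
side {'K': array([[435.2818,   0.    , 316.8286],
       [  0.    , 435.2818, 245.3755],
       [  0.    ,   0.    ,   1.    ]]), 'dist': array([-0.0376,  0.    ,  0.    ,  0.    ,  0.    ]), 'cam_to_world': array([[   0.9973,   -0.0535,    0.0507,  436.933 ],
       [  -0.0719,   -0.5531,    0.83  , -994.7712],
       [  -0.0163,   -0.8314,   -0.5555,  789.6366],
       [   0.    ,    0.    ,    0.    ,    1.    ]])}
top {'K': array([[474.6933,   0.    , 332.1655],
       [  0.    , 474.6933, 242.537 ],
       [  0.    ,   0.    ,   1.    ]]), 'dist': array([0.0007, 0.    , 0.    , 0.    , 0.    ]), 'cam_to_world': array([[   0.0269,   -0.9913,    0.1291,  373.3287],
       [  -0.9994,   -0.0293,   -0.0167,   31.0047],
       [   0.0203,   -0.1286,   -0.9915, 1148.0222],
       [   0.    ,    0.    ,    0.    ,    1.    ]])}
{'time': 0.1, 'qpos': array([ 1.0079,  0.2211,  1.5275, -0.    ,  1.3947, -0.1261]), 'joint_vel': array([ 0.    , -0.0026, -0.0044,  0.0002,  0.    , -0.001 ]), 'joint_torque': array([ -0.0002, -49.8243, -39.0547,  -0.0003,   0.0057,  -0.0001]), 'position': array([264.1099, 565.8505, 230.3193]), 'tool_rot': array([[-0.9061,  0.423 , -0.0009],
       [ 0.423 ,  0.9061, -0.0015],
       [ 0.0002, -0.0017, -1.    ]]), 'force': array([ 0.3842,  0.4106, -0.3076]), 'wrist_torque': array([ 0.0622, -0.0842, -0.0393]), 'finger_force': 0.0, 'finger_gap': 85.66271935567141}
```

View pics/side0.png

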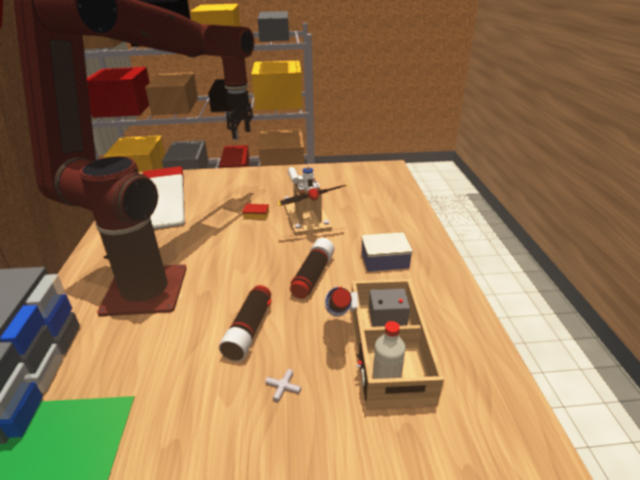

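View pics/top0.png

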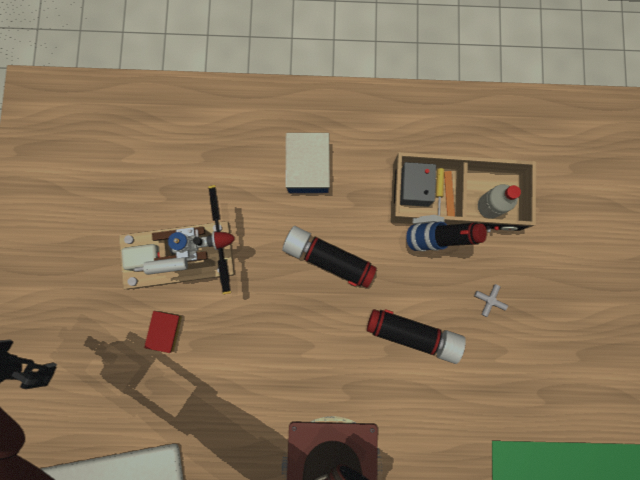

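The side view shows the holstered starter's red end at (338,300) beside the flight box, the bottle at (390,350) and the spinner at (313,193). The top view shows the holstered starter at (410–485,235) and the spinner tip at (233,240).

Three things look like the starter: the loose one at top (330,258), the loose one at top (415,335), and the holstered one at (450,235). The holstered one should be the target. I'll check its size in a crop and measure at the same time.

```bash
cat > h.py <<'E'
import cv2, numpy as np
from rig import readout, cams, order
np.set_printoptions(precision=2,suppress=True)
P={n:cams.camera_params(n) for n in("side","top")}
def ray(n,uv):
    p=P[n]; u=cv2.undistortPoints(np.array([[uv]],float),p["K"],p["dist"])[0,0]
    T=p["cam_to_world"]; d=T[:3,:3]@np.array([u[0],u[1],1]); return T[:3,3],d/np.linalg.norm(d)
def plane(n,uv,z):
    o,d=ray(n,uv); return o+d*(z-o[2])/d[2]
def tri(us,ut):
    (a,d),(b,e)=ray("side",us),ray("top",ut)
    s=np.linalg.lstsq(np.c_[d,-e],b-a,rcond=None)[0]; p,q=a+s[0]*d,b+s[1]*e
    return (p+q)/2,np.linalg.norm(p-q)
def proj(n,X):
    p=P[n]; M=np.linalg.inv(p["cam_to_world"])
    return cv2.projectPoints(np.array([X],float),cv2.Rodrigues(M[:3,:3])[0],M[:3,3],p["K"],p["dist"])[0][0,0]
def st():
    s=readout.observe(); print({k:s[k] for k in("time","position","force","wrist_torque","finger_gap","finger_force")}); print(s["tool_rot"]); return s
E
python3 - <<'E'
import cv2,numpy as np
t=cv2.imread("pics/top0.png");s=cv2.imread("pics/side0.png")
r=lambda a,x,y,w,h,k:cv2.resize(a[y:y+h,x:x+w],None,fx=k,fy=k,interpolation=cv2.INTER_CUBIC)
a=r(t,110,175,150,120,2.6);b=r(t,390,145,150,120,2.6)
c=r(s,270,160,90,72,390/90);d=r(s,310,270,90,72,390/90)
cv2.imwrite("pics/c1.png",cv2.resize(np.vstack([np.hstack([a,b]),np.hstack([c,d])[:288]]),(780,600)))
cv2.imwrite("pics/c2.png",r(t,270,140,280,210,2.85))
E
```

```text
(no output)
```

View pics/c1.png

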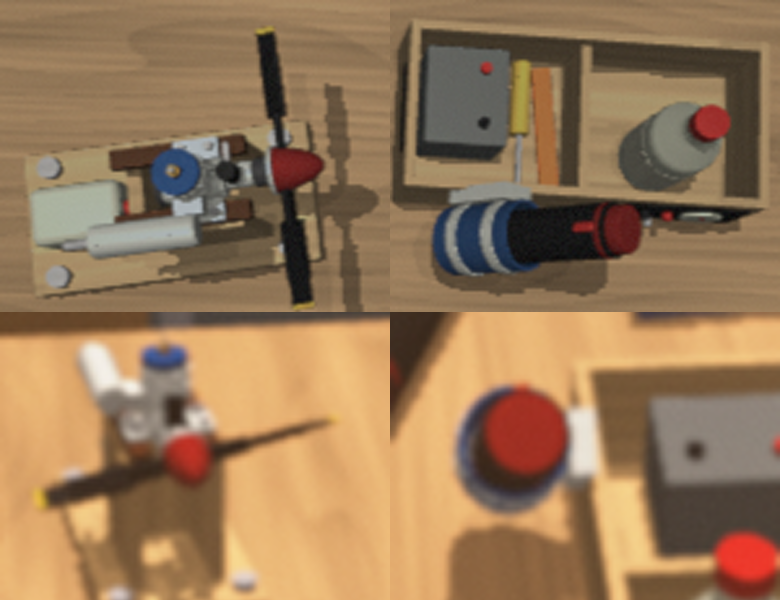

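View pics/c2.png

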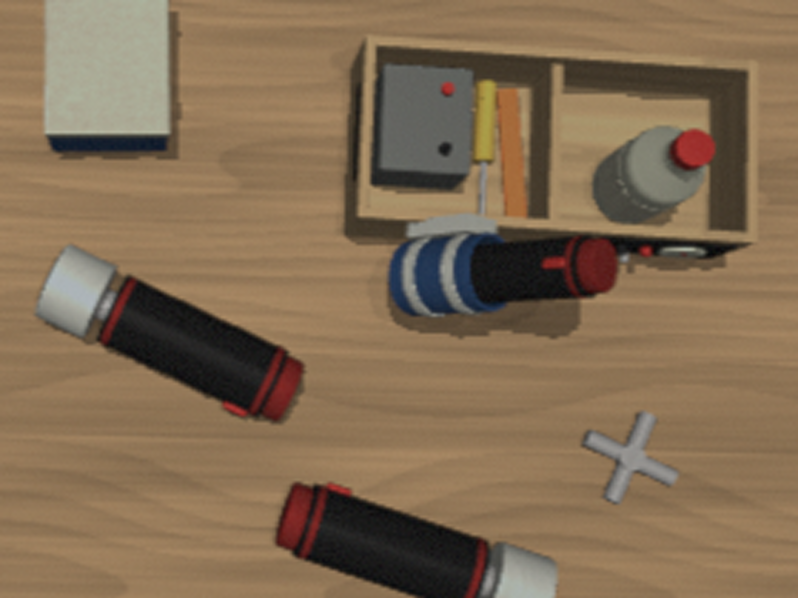

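The crops show the can in the holster at top (412–485,225–250). It is clearly thinner than the two loose look-alikes, about 20 px against 25 px even though it is nearer the camera, so it is the smallest and the one meant. Its switch is on the upper side. The spinner tip is at about (234,238.5), and the blade tips are at top (211.5,187) and (226,292).

```bash
python3 - <<'E'
from h import *
ct=lambda x,y,ox,oy:(ox+x/2.6,oy+y/2.6)
cs=lambda x,y,ox,oy:(ox+x/(390/90),oy+(y-312)/(390/90))
tip=plane("top",ct(323,165,110,175),150);print("tip",tip,proj("side",tip))
print("tip tri",tri(cs(190,468,270,160),ct(323,165,110,175)))
b1=tri(cs(335,419,270,160),ct(264,31,110,175));b2=tri(cs(40,497,270,160),ct(301,303,110,175))
print("blades",b1,b2,(b1[0]+b2[0])/2,np.linalg.norm(b1[0]-b2[0])); d=b1[0]-b2[0];print("blade az",np.degrees(np.arctan2(d[1],d[0])))
def edge(a,b,ox,oy,z,l):
    p,q=plane("top",ct(*a,ox,oy),z),plane("top",ct(*b,ox,oy),z);d=p-q;print(l,p,q,np.linalg.norm(d),"az",np.degrees(np.arctan2(d[1],d[0])))
edge((25,158),(305,122),110,175,18,"stand far");edge((37,297),(322,260),110,175,18,"stand near")
edge((403,187),(768,207),0+390-150,145,91,"x") if 0 else None
e=lambda a:(a[0]-390,a[1])
edge(e((403,187)),e((768,207)),390,145,91,"box near");edge(e((412,22)),e((770,43)),390,145,91,"box far")
edge(e((403,187)),e((412,22)),390,145,91,"box end")
print("rear",tri(cs(525-390,432,310,270),ct(*e((624,229)),390,145)))
t=cams.P if 0 else cv2.imread("pics/top0.png")
h=cv2.cvtColor(t,cv2.COLOR_BGR2HSV); m=((h[...,0]<8)|(h[...,0]>172))&(h[...,1]>150)&(h[...,2]>60)
for n,(x,y,w,hh) in{"spin":(205,225,40,35),"cap":(460,215,30,35)}.items():
    v,u=np.nonzero(m[y:y+hh,x:x+w]);u=u+x;v=v+y;print(n,u.min(),u.max(),v.min(),v.max(),u.mean(),v.mean())
E
```

```text
tip [505.84 221.44 150.  ] [314.19 199.38]
tip tri (array([504.47, 218.93, 163.19]), np.float64(0.7530923712756962))
blades (array([613.71, 270.72, 170.92]), np.float64(5.993057097499807)) (array([394.66, 235.75, 136.69]), np.float64(1.0847492140441106)) [504.18 253.24 153.8 ] 224.45195697094255
blade az 9.071160482733896
stand far [521.75 518.88  18.  ] [562.96 265.33  18.  ] 256.87586585548775 az 99.23225570764134
stand near [395.43 497.48  18.  ] [436.03 242.87  18.  ] 257.8276818251603 az 99.0600190488764
box near [ 573.73 -127.65   91.  ] [ 565.78 -448.21   91.  ] 320.6586894255052 az 88.57818408279584
box far [ 722.77 -134.19   91.  ] [ 714.13 -454.23   91.  ] 320.1599297598998 az 88.45392503112733
box end [ 573.73 -127.65   91.  ] [ 722.77 -134.19   91.  ] 149.1836354343347 az 177.4878543762442
rear (array([ 528.86, -291.06,  181.3 ]), np.float64(1.6473679586376349))
spin 215 233 232 247 222.68859649122808 238.85087719298247
cap 460 485 223 242 476.0211267605634 232.41901408450704
```

Emit:
jog_arm(xyz=[[-0.027, -0.029, -0.01], [-0.054, -0.058, -0.02], [-0.081, -0.087, -0.03], [-0.108, -0.116, -0.04], [-0.135, -0.145, -0.05]], turn=[0.116, 0.232, 0.348, 0.464, 0.58], claw=[0.085, 0.085, 0.085, 0.085, 0.085])

```text
time: 0.52
position: [325.2, 376.0, 281.1]
tool_rot: [[-0.522, 0.853, -0.001], [0.853, 0.522, -0.001], [-0.0, -0.001, -1.0]]
force: [1.3, -0.2, 0.7]
finger_gap: 85.1
finger_force: 0.0
```

```bash
cat >> h.py <<'E'
def goto(X,az):
    "shift (m, tool axes) and turn to TCP X (mm), tool y azimuth az (deg)"
    s=st(); R=s["tool_rot"]; d=R.T@(np.array(X)-s["position"])/1000
    a=np.degrees(np.arctan2(R[1,1],R[0,1])); t=-np.radians((az-a+180)%360-180)
    np.set_printoptions(precision=4,suppress=True); print("shift",d,"turn",round(t,4),"q",s["qpos"])
E
python3 -c "
from h import *
goto((528,-259,290),-1.5)"
```

```text
{'time': 0.5167, 'position': array([325.21, 375.98, 281.06]), 'force': array([ 1.33, -0.18,  0.66]), 'wrist_torque': array([ 0.01, -0.01,  0.01]), 'finger_gap': 85.11806410977914, 'finger_force': 0.0}
[[-0.52  0.85 -0.  ]
 [ 0.85  0.52 -0.  ]
 [-0.   -0.   -1.  ]]
shift [-0.6475 -0.1584 -0.0086] turn 0.5752 q [ 0.699  -0.1191  1.7862 -0.0002  1.4755  0.15  ]
```

Emit:
jog_arm(xyz=[[-0.039, -0.009, -0.001], [-0.078, -0.018, -0.002], [-0.117, -0.028, -0.003], [-0.156, -0.038, -0.004], [-0.195, -0.047, -0.005]], turn=[0.115, 0.23, 0.345, 0.46, 0.575], claw=[0.075, 0.075, 0.075, 0.075, 0.075])

```text
time: 0.93
position: [387.8, 185.4, 286.1]
tool_rot: [[0.026, 1.0, -0.0], [1.0, -0.026, -0.0], [-0.0, -0.0, -1.0]]
force: [1.1, -0.1, -0.9]
finger_gap: 75.1
finger_force: 0.0
```

```bash
python3 -c "
from h import *
goto((528,-259,290),-1.5)"
```

```text
{'time': 0.9333, 'position': array([387.77, 185.4 , 286.14]), 'force': array([ 1.06, -0.05, -0.93]), 'wrist_torque': array([-0.01, -0.03,  0.03]), 'finger_gap': 75.08596611288247, 'finger_force': 0.0}
[[ 0.03  1.   -0.  ]
 [ 1.   -0.03 -0.  ]
 [-0.   -0.   -1.  ]]
shift [-0.4406  0.1518 -0.0038] turn -0.0 q [ 0.2621 -0.2986  1.9281 -0.      1.5121  0.2883]
```

Emit:
jog_arm(xyz=[[-0.039, 0.0135, 0], [-0.078, 0.027, 0], [-0.117, 0.0405, 0], [-0.156, 0.054, 0], [-0.195, 0.0675, 0]], turn=[0, 0, 0, 0, 0], claw=[0.07, 0.07, 0.07, 0.07, 0.07])

```text
time: 1.35
position: [451.3, -11.2, 286.2]
tool_rot: [[0.021, 1.0, 0.0], [1.0, -0.021, 0.0], [0.0, 0.0, -1.0]]
force: [0.8, 0.7, -0.5]
finger_gap: 70.5
finger_force: 0.0
```

Emit:
jog_arm(xyz=[[-0.039, 0.0135, 0], [-0.078, 0.027, 0], [-0.117, 0.0405, 0], [-0.156, 0.054, 0], [-0.195, 0.0675, 0]], turn=[0, 0, 0, 0, 0], claw=[0.07, 0.07, 0.07, 0.07, 0.07])

```text
time: 1.77
position: [514.7, -207.6, 285.8]
tool_rot: [[0.021, 1.0, -0.0], [1.0, -0.021, 0.0], [0.0, -0.0, -1.0]]
force: [0.5, 0.2, 0.4]
finger_gap: 70.1
finger_force: 0.0
```

```bash
python3 -c "
from h import *
goto((528.3,-259,230),-1.5)"
```

```text
{'time': 1.7667, 'position': array([ 514.73, -207.58,  285.83]), 'force': array([0.55, 0.18, 0.43]), 'wrist_torque': array([-0.03, -0.01,  0.03]), 'finger_gap': 70.14088216699894, 'finger_force': 0.0}
[[ 0.02  1.   -0.  ]
 [ 1.   -0.02  0.  ]
 [ 0.   -0.   -1.  ]]
shift [-0.0511  0.0147  0.0558] turn 0.0047 q [-0.5255  0.0221  1.6414  0.0001  1.4787 -0.5041]
```

Emit:
jog_arm(xyz=[[-0.035, 0.01, 0.01], [-0.051, 0.0147, 0.03], [-0.051, 0.0147, 0.05], [-0.051, 0.0147, 0.07], [-0.051, 0.0147, 0.075]], turn=[0.005, 0.005, 0.005, 0.005, 0.005], claw=[0.07, 0.07, 0.07, 0.07, 0.07])

```text
time: 2.18
position: [526.2, -256.0, 206.5]
tool_rot: [[0.027, 1.0, -0.006], [1.0, -0.027, 0.004], [0.004, -0.006, -1.0]]
force: [-0.9, 0.5, -0.7]
finger_gap: 70.0
finger_force: 0.0
```

```bash
python3 -c "
from h import *
goto((528.3,-259,127),-1.5)
a=cams.get_image('side')[200:380,250:490];b=cams.get_image('top')[160:340,330:570]
cv2.imwrite('pics/n1.png',cv2.resize(np.hstack([a,b]),None,fx=1.65,fy=1.65*1,interpolation=2))
r=np.array([528.86,-291.06,181.3]);d=np.array([.0168,.6426,-.766])
for k in(0,50):print(proj('side',r+k*d),proj('top',r+k*d))
"
```

```text
{'time': 2.1833, 'position': array([ 526.23, -256.03,  206.53]), 'force': array([-0.89,  0.48, -0.67]), 'wrist_torque': array([0.04, 0.01, 0.03]), 'finger_gap': 70.01043701023623, 'finger_force': 0.0}
[[ 0.03  1.   -0.01]
 [ 1.   -0.03  0.  ]
 [ 0.   -0.01 -1.  ]]
shift [-0.0032  0.0026  0.0795] turn -0.0008 q [-0.5876  0.1503  1.6539  0.0001  1.3448 -0.5606]
[340.7718 297.7625] [480.0144 232.6813]
[339.2132 301.4391] [459.3032 234.5075]
```

View pics/n1.png

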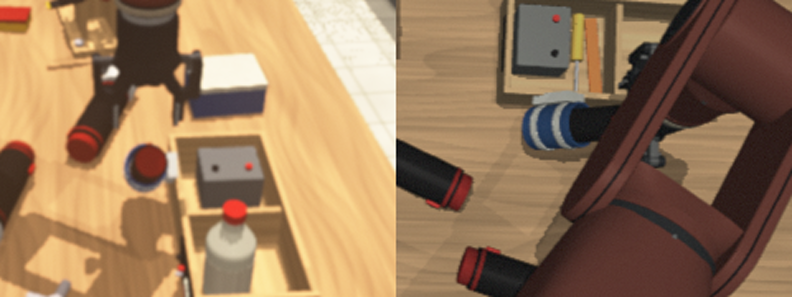

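The picture shows the fingers (118 and 180, 95) on either side of the starter end (150,163), above it. I'll go down.

Emit:
jog_arm(xyz=[[-0.002, 0.001, 0.02], [-0.003, 0.002, 0.04], [-0.003, 0.002, 0.06], [-0.003, 0.002, 0.074], [-0.003, 0.002, 0.074]], turn=[0, 0, 0, 0, 0], claw=[0.07, 0.07, 0.07, 0.07, 0.07])

```text
time: 2.7
position: [529.3, -258.7, 135.5]
tool_rot: [[0.025, 1.0, -0.003], [1.0, -0.025, 0.002], [0.002, -0.003, -1.0]]
force: [0.2, 0.5, -0.2]
finger_gap: 69.7
finger_force: 0.0
```

```bash
python3 -c "
from h import *
goto((528.3,-259,127),-1.5)
a=cams.get_image('side')[210:350,270:430]
cv2.imwrite('pics/n2.png',cv2.resize(a,None,fx=4,fy=4,interpolation=2))
"
```

```text
{'time': 2.7, 'position': array([ 529.3 , -258.72,  135.54]), 'force': array([ 0.2 ,  0.5 , -0.24]), 'wrist_torque': array([ 0.04, -0.04, -0.03]), 'finger_gap': 69.74090775234147, 'finger_force': 0.0}
[[ 0.03  1.   -0.  ]
 [ 1.   -0.03  0.  ]
 [ 0.   -0.   -1.  ]]
shift [-0.0003 -0.001   0.0085] turn 0.0008 q [-0.5884  0.2239  1.7089 -0.      1.2122 -0.563 ]
```

View pics/n2.png

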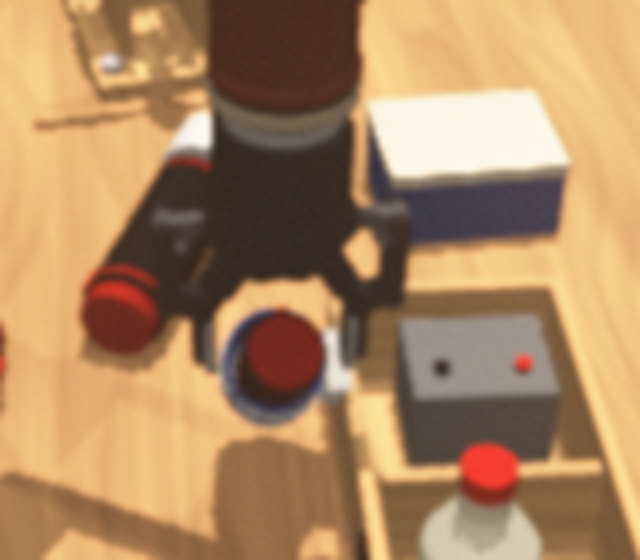

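The starter cap (284,350) sits between the fingers (205 and 352) and just below the gripper body. I'll go the last 8 mm down and close.

Emit:
jog_arm(xyz=[[0, -0.001, 0.006], [0, -0.001, 0.0085], [0, -0.001, 0.0085], [0, -0.001, 0.0085], [0, -0.001, 0.0085]], turn=[0, 0, 0, 0, 0], claw=[0.07, 0.07, 0.06, 0.05, 0.03], newtons=70)

```text
time: 3.17
position: [530.1, -260.3, 130.2]
tool_rot: [[0.026, 1.0, 0.002], [1.0, -0.026, -0.001], [-0.001, 0.002, -1.0]]
force: [0.6, 1.4, 2.3]
finger_gap: 44.5
finger_force: 70.8
```

Emit:
jog_arm(xyz=[[0, 0, 0], [0, 0, 0], [0, 0, 0], [0, 0, 0], [0, 0, 0]], turn=[0, 0, 0, 0, 0], claw=[0.03, 0.03, 0.03, 0.03, 0.03])

```text
time: 3.58
position: [530.1, -260.3, 130.1]
tool_rot: [[0.026, 1.0, 0.002], [1.0, -0.026, -0.001], [-0.001, 0.002, -1.0]]
force: [0.6, 0.4, 6.1]
finger_gap: 44.3
finger_force: 71.0
```

Emit:
jog_arm(xyz=[[-0.0064, 0, -0.0077], [-0.0161, 0, -0.0192], [-0.0257, 0, -0.0306], [-0.0354, 0, -0.0421], [-0.045, 0, -0.0536]], turn=[0, 0, 0, 0, 0], claw=[0.03, 0.03, 0.03, 0.03, 0.03])

```text
time: 4.0
position: [527.5, -306.2, 183.1]
tool_rot: [[0.026, 1.0, -0.001], [1.0, -0.026, -0.001], [-0.001, -0.001, -1.0]]
force: [0.6, -0.3, -4.3]
finger_gap: 44.7
finger_force: 72.3
```

Emit:
jog_arm(xyz=[[-0.0096, 0, -0.0115], [-0.0193, 0, -0.023], [-0.0257, 0, -0.0345], [-0.03, 0, -0.055], [-0.03, 0, -0.08]], turn=[0, 0, 0, 0, 0], claw=[0.03, 0.03, 0.03, 0.03, 0.03])

```text
time: 4.42
position: [526.1, -335.6, 261.8]
tool_rot: [[0.027, 1.0, -0.003], [1.0, -0.027, 0.002], [0.002, -0.003, -1.0]]
force: [-0.2, -0.5, -4.6]
finger_gap: 44.4
finger_force: 72.3
```

```bash
python3 -c "
from h import *
goto((528.3,-259,127),-1.5)
a=cams.get_image('side')[150:390,240:480];b=cams.get_image('top')[130:370,330:570]
cv2.imwrite('pics/n3.png',cv2.resize(np.hstack([a,b]),None,fx=1.65,fy=1.65,interpolation=2))
"
```

```text
{'time': 4.4167, 'position': array([ 526.1 , -335.64,  261.75]), 'force': array([-0.24, -0.5 , -4.59]), 'wrist_torque': array([-0.08, -0.05, -0.02]), 'finger_gap': 44.41151100465733, 'finger_force': 72.27247595787048}
[[ 0.03  1.   -0.  ]
 [ 1.   -0.03  0.  ]
 [ 0.   -0.   -1.  ]]
shift [0.0764 0.0005 0.1349] turn -0.0011 q [-0.6939  0.2031  1.4895 -0.0005  1.4525 -0.6665]
```

View pics/n3.png

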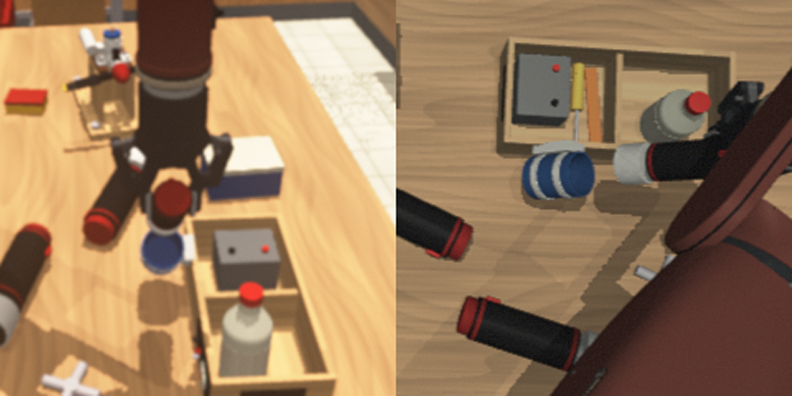

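The starter is out of the holster and gripped at about 50° slope, with its cup at (632,163) in the right-hand half and clear of the tube. The tool can only stay vertical, so I'll level the starter by pivoting it in the pads against clear table. First I'll check the free spots.

```bash
python3 -c "
from h import *
for n,uv,z in [('LA2 red end',(367,310),25),('LA2 red bottom',(367,332),0),('LA1 red bottom',(362,289),0),('LA1 low mid',(310,265),0),('LA1 cup',(284,255),0),('tin',(180,316),32),('LA1 top h',(330,245),60)]:
  print(n,plane('top',uv,z))
goto((372,95,130),9.1)"
```

```text
LA2 red end [362.42 -73.89  25.  ]
LA2 red bottom [310.24 -77.13   0.  ]
LA1 red bottom [411.99 -63.27   0.  ]
LA1 low mid [466.38  63.9    0.  ]
LA1 cup [488.88 127.7    0.  ]
tin [337.23 358.98  32.  ]
LA1 top h [509.12  17.56  60.  ]
{'time': 4.5167, 'position': array([ 529.22, -337.16,  268.31]), 'force': array([ 0.6 , -0.13, -3.8 ]), 'wrist_torque': array([-0.14, -0.04,  0.01]), 'finger_gap': 44.57175199976166, 'finger_force': 72.67159938812256}
[[ 0.03  1.    0.01]
 [ 1.   -0.03 -0.01]
 [-0.01  0.01 -1.  ]]
shift [ 0.4286 -0.1697  0.1347] turn -0.1855 q [-0.6928  0.1979  1.4833 -0.0001  1.4512 -0.6661]
```

Emit:
jog_arm(xyz=[[0.02, -0.008, 0], [0.05, -0.02, 0], [0.083, -0.032, 0], [0.116, -0.044, 0], [0.15, -0.057, 0]], turn=[0, 0, 0, 0, 0], claw=[0.03, 0.03, 0.03, 0.03, 0.03], newtons=80)

```text
time: 4.93
position: [473.1, -182.0, 260.9]
tool_rot: [[0.027, 1.0, -0.001], [1.0, -0.027, 0.001], [0.001, -0.001, -1.0]]
force: [0.6, 0.6, -4.3]
finger_gap: 44.3
finger_force: 82.7
```

Emit:
jog_arm(xyz=[[0.033, -0.012, 0], [0.066, -0.025, 0], [0.099, -0.037, 0], [0.132, -0.05, 0], [0.165, -0.062, 0]], turn=[-0.037, -0.074, -0.111, -0.148, -0.185], claw=[0.03, 0.03, 0.03, 0.03, 0.03])

```text
time: 5.35
position: [415.2, -15.4, 261.4]
tool_rot: [[-0.16, 0.987, -0.001], [0.987, 0.16, 0.0], [0.0, -0.001, -1.0]]
force: [0.7, 1.1, -4.7]
finger_gap: 44.1
finger_force: 82.8
```

```bash
python3 -c "
from h import *
goto((362,144,150),9.1)"
```

```text
{'time': 5.35, 'position': array([415.23, -15.36, 261.36]), 'force': array([ 0.71,  1.06, -4.73]), 'wrist_torque': array([-0.03, -0.1 , -0.01]), 'finger_gap': 44.13890519913765, 'finger_force': 82.82646775245667}
[[-0.16  0.99 -0.  ]
 [ 0.99  0.16  0.  ]
 [ 0.   -0.   -1.  ]]
shift [ 0.1658 -0.027   0.1114] turn 0.0017 q [-0.2273 -0.3255  1.9944  0.0001  1.4735 -0.3879]
```

Emit:
jog_arm(xyz=[[0.035, -0.006, 0.005], [0.07, -0.012, 0.02], [0.105, -0.018, 0.04], [0.14, -0.023, 0.065], [0.166, -0.027, 0.09]], turn=[0, 0, 0, 0, 0], claw=[0.03, 0.03, 0.03, 0.03, 0.03])

```text
time: 5.77
position: [362.7, 144.8, 171.5]
tool_rot: [[-0.159, 0.987, 0.002], [0.987, 0.159, 0.001], [0.001, 0.002, -1.0]]
force: [0.7, 1.2, -4.9]
finger_gap: 44.2
finger_force: 82.9
```

Emit:
jog_arm(xyz=[[0, 0, 0.02], [0, 0, 0.04], [0, 0, 0.055], [0, 0, 0.06], [0, 0, 0.06]], turn=[0, 0, 0, 0, 0], claw=[0.03, 0.03, 0.03, 0.03, 0.03])

```text
time: 6.18
position: [361.9, 142.5, 110.5]
tool_rot: [[-0.159, 0.987, -0.004], [0.987, 0.159, -0.001], [-0.0, -0.004, -1.0]]
force: [0.3, -0.3, -3.8]
finger_gap: 44.2
finger_force: 82.9
```

```bash
python3 -c "
from h import *
goto((362,144,91),9.1)
a=cams.get_image('side')[120:300,180:420];b=cams.get_image('top')[170:350,180:420]
cv2.imwrite('pics/n4.png',cv2.resize(np.hstack([a,b]),None,fx=1.65,fy=1.65,interpolation=2))
"
```

```text
{'time': 6.1833, 'position': array([361.88, 142.55, 110.51]), 'force': array([ 0.32, -0.29, -3.78]), 'wrist_torque': array([-0.06, -0.03,  0.02]), 'finger_gap': 44.198980989011645, 'finger_force': 82.9342782497406}
[[-0.16  0.99 -0.  ]
 [ 0.99  0.16 -0.  ]
 [-0.   -0.   -1.  ]]
shift [0.0014 0.0004 0.0195] turn 0.0004 q [ 0.1718 -0.2436  2.2239 -0.      1.1654  0.0126]
```

View pics/n4.png

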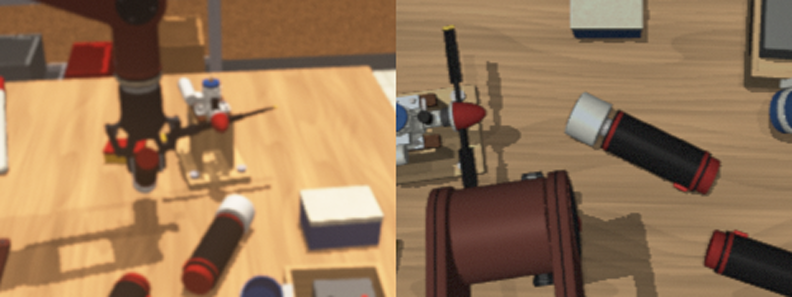

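The left half shows the starter held clear of the table, cup downwards at (147,180), with nothing around it. I'll lower it until it touches.

Emit:
jog_arm(xyz=[[0, 0, 0.004], [0, 0, 0.008], [0, 0, 0.012], [0, 0, 0.016], [0, 0, 0.018]], turn=[0, 0, 0, 0, 0], claw=[0.03, 0.03, 0.03, 0.03, 0.03])

```text
time: 6.7
position: [363.4, 142.7, 93.8]
tool_rot: [[-0.158, 0.987, -0.001], [0.987, 0.158, -0.0], [-0.0, -0.001, -1.0]]
force: [-0.9, -0.0, -3.9]
finger_gap: 44.4
finger_force: 82.9
```

Emit:
jog_arm(xyz=[[0, 0, 0.003], [0, 0, 0.006], [0, 0, 0.008], [0, 0, 0.01], [0, 0, 0.01]], turn=[0, 0, 0, 0, 0], claw=[0.03, 0.03, 0.03, 0.03, 0.03])

```text
time: 7.12
position: [363.4, 142.8, 83.9]
tool_rot: [[-0.158, 0.987, -0.001], [0.987, 0.158, -0.0], [-0.0, -0.001, -1.0]]
force: [0.1, 0.7, -5.2]
finger_gap: 44.4
finger_force: 82.9
```

Emit:
jog_arm(xyz=[[0, 0, 0.003], [0, 0, 0.006], [0, 0, 0.008], [0, 0, 0.01], [0, 0, 0.01]], turn=[0, 0, 0, 0, 0], claw=[0.03, 0.03, 0.03, 0.03, 0.03])

```text
time: 7.53
position: [367.7, 140.4, 78.7]
tool_rot: [[-0.161, 0.987, 0.007], [0.987, 0.161, -0.006], [-0.007, 0.006, -1.0]]
force: [-3.8, -17.6, 27.0]
finger_gap: 44.3
finger_force: 86.2
```

Emit:
jog_arm(xyz=[[0, 0, 0], [-0.004, 0, 0.001], [-0.008, 0, 0.003], [-0.012, 0, 0.006], [-0.016, 0, 0.009]], turn=[0, 0, 0, 0, 0], claw=[0.03, 0.03, 0.03, 0.03, 0.03], newtons=25)

```text
time: 7.95
position: [368.9, 126.5, 67.8]
tool_rot: [[-0.159, 0.987, 0.005], [0.987, 0.159, -0.001], [-0.001, 0.005, -1.0]]
force: [-2.0, -3.9, 8.2]
finger_gap: 44.1
finger_force: 80.1
```

Emit:
jog_arm(xyz=[[-0.004, 0, 0.003], [-0.008, 0, 0.007], [-0.011, 0, 0.011], [-0.014, 0, 0.014], [-0.016, 0, 0.016]], turn=[0, 0, 0, 0, 0], claw=[0.03, 0.03, 0.03, 0.03, 0.03], newtons=25)

```text
time: 8.37
position: [371.0, 110.8, 50.9]
tool_rot: [[-0.158, 0.987, 0.004], [0.987, 0.158, -0.0], [-0.001, 0.004, -1.0]]
force: [0.6, -2.5, 2.6]
finger_gap: 44.0
finger_force: 77.1
```

```bash
python3 -c "
from h import *
st()
a=cams.get_image('side')[150:270,200:320]
cv2.imwrite('pics/n5.png',cv2.resize(a,None,fx=5,fy=5,interpolation=2))
"
```

```text
{'time': 8.3667, 'position': array([370.99, 110.83,  50.88]), 'force': array([ 0.61, -2.53,  2.62]), 'wrist_torque': array([ 0.07, -0.13, -0.08]), 'finger_gap': 44.017504955291635, 'finger_force': 77.13165879249573}
[[-0.16  0.99  0.  ]
 [ 0.99  0.16 -0.  ]
 [-0.    0.   -1.  ]]
```

View pics/n5.png

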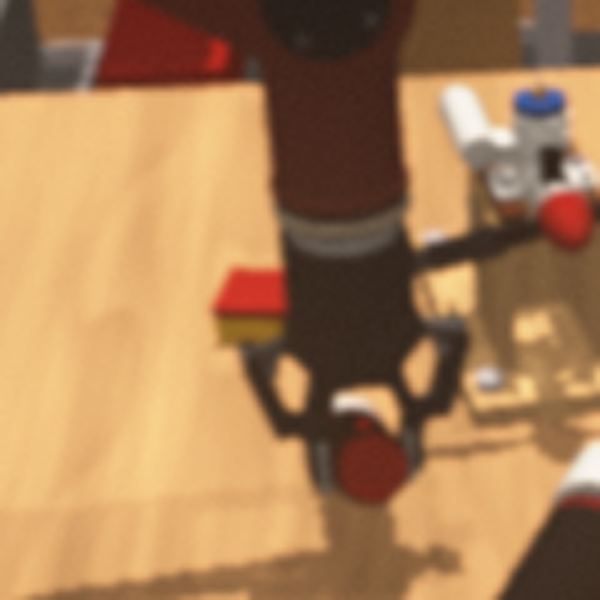

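The picture shows the starter now nearly level: its red cap at (370,465) and the white cup just behind it at (350,405). I'll work out the tilt from the cap centre, cutting its ray with the vertical plane through the axis.

```bash
cat >> h.py <<'E'
def cap(box,n="side"):
    "red cap centre pixel -> point in the vertical plane holding the axis"
    s=readout.observe(); R=s["tool_rot"]; T=s["position"]
    im=cams.get_image(n); h=cv2.cvtColor(im,cv2.COLOR_BGR2HSV)
    m=(((h[...,0]<8)|(h[...,0]>172))&(h[...,1]>150)&(h[...,2]>50)).astype(np.uint8)
    M=np.zeros_like(m);x,y,w,k=box;M[y:y+k,x:x+w]=m[y:y+k,x:x+w]
    cs=cv2.findContours(M,cv2.RETR_EXTERNAL,cv2.CHAIN_APPROX_NONE)[0];c=max(cs,key=cv2.contourArea)
    (u,v),r=cv2.minEnclosingCircle(c);el=cv2.fitEllipse(c);print("cap",len(cs),cv2.contourArea(c),u,v,r,el,cv2.boundingRect(c))
    o,d=ray(n,el[0]); q=o+d*((T-o)@R[:,1])/(d@R[:,1]); L=R.T@(q-T); print("cap in tool",L,"world",q); return q,L
E
python3 -c "
from h import *
cap((255,222,45,40))"
```

```text
cap 1 131.5 272.5 242.0 8.139510154724121 ((273.62432861328125, 242.32974243164062), (12.312634468078613, 14.807994842529297), 173.31817626953125) (267, 234, 14, 17)
cap in tool [-31.11   0.   -38.72] world [375.72  79.91  89.32]
```

Emit:
jog_arm(xyz=[[-0.005, 0, 0.006], [-0.009, 0, 0.012], [-0.013, 0, 0.018], [-0.016, 0, 0.024], [-0.018, 0, 0.029]], turn=[0, 0, 0, 0, 0], claw=[0.03, 0.03, 0.03, 0.03, 0.03], newtons=25)

```text
time: 8.88
position: [372.2, 93.2, 20.0]
tool_rot: [[-0.158, 0.988, 0.001], [0.988, 0.158, 0.0], [0.0, 0.001, -1.0]]
force: [2.8, -2.3, 2.4]
finger_gap: 43.9
finger_force: 75.3
```

Emit:
jog_arm(xyz=[[-0.001, 0, 0.002], [-0.002, 0, 0.004], [-0.003, 0, 0.006], [-0.003, 0, 0.007], [-0.003, 0, 0.007]], turn=[0, 0, 0, 0, 0], claw=[0.03, 0.03, 0.03, 0.03, 0.03])

```text
time: 9.3
position: [371.5, 90.5, 13.1]
tool_rot: [[-0.159, 0.987, -0.001], [0.987, 0.159, -0.0], [0.0, -0.001, -1.0]]
force: [1.2, 0.0, 1.3]
finger_gap: 44.4
finger_force: 75.2
```

Emit:
jog_arm(xyz=[[0, 0, 0.001], [-0.001, 0, 0.002], [-0.001, 0, 0.004], [-0.001, 0, 0.005], [-0.001, 0, 0.005]], turn=[0, 0, 0, 0, 0], claw=[0.03, 0.03, 0.03, 0.03, 0.03])

```text
time: 9.72
position: [372.2, 89.1, 8.3]
tool_rot: [[-0.159, 0.987, -0.0], [0.987, 0.159, -0.001], [-0.001, -0.0, -1.0]]
force: [1.1, -2.9, 2.0]
finger_gap: 44.2
finger_force: 74.9
```

```bash
python3 -c "
from h import *
s=st()
a=cams.get_image('side')[170:290,200:320];b=cams.get_image('top')[225:345,200:320]
cv2.imwrite('pics/n6.png',cv2.resize(np.hstack([a,b]),None,fx=3.33,fy=3.33,interpolation=2))
for n in('side','top'):
  for X in([371.5,90.5,24],[379.4,41.1,24],[353.3,204,24]): print(n,proj(n,X))
"
```

```text
{'time': 9.7167, 'position': array([372.19,  89.15,   8.26]), 'force': array([ 1.1 , -2.94,  2.01]), 'wrist_torque': array([ 0.13, -0.13, -0.03]), 'finger_gap': 44.17518078107435, 'finger_force': 74.90492820739746}
[[-0.16  0.99 -0.  ]
 [ 0.99  0.16 -0.  ]
 [-0.   -0.   -1.  ]]
side [273.8  258.45]
side [276.32 267.99]
side [268.56 238.59]
top [297.06 304.19]
top [318.22 301.38]
top [248.15 310.73]
```

```bash
python3 -c "
from h import *
q,L=cap((250,235,60,60))
q,L=cap((285,270,70,60),'top') if 1 else 0
" ; python3 - <<'E'
import sys; sys.path.insert(0,'.')
from h import *
im=cams.get_image('top');h=cv2.cvtColor(im,cv2.COLOR_BGR2HSV)
m=((h[...,1]<40)&(h[...,2]>120)).astype(np.uint8)
n,l,s,c=cv2.connectedComponentsWithStats(m[270:350,200:330])
print([ (s[i]+np.array([200,270,0,0,0])).tolist() for i in range(1,n) if s[i,4]>30])
E
```

```text
cap 3 280.5 300.16943359375 285.5743713378906 10.44292163848877 ((300.26141357421875, 285.3869934082031), (18.727867126464844, 19.446203231811523), 12.5813570022583) (291, 276, 19, 19)
cap in tool [-448.32   -0.   -263.  ] world [ 443.38 -353.27  271.67]
cap 1 12.5 351.0 283.0 3.6056511402130127 ((351.4033508300781, 282.8733825683594), (2.5844638347625732, 7.572491645812988), 115.28424835205078) (348, 281, 7, 5)
cap in tool [ -73.53   -0.   -907.1 ] world [384.    17.16 915.58]
[]
```

```bash
python3 -c "
from h import *
im=cams.get_image('side');h=cv2.cvtColor(im,cv2.COLOR_BGR2HSV)
m=(((h[...,0]<8)|(h[...,0]>172))&(h[...,1]>150)&(h[...,2]>50)).astype(np.uint8)[230:292,250:290]
n,l,s,c=cv2.connectedComponentsWithStats(m)
for i in range(1,n):
  if s[i,4]>8: print('red',s[i]+[250,230,0,0,0],c[i]+[250,230])
w=((h[...,1]<70)&(h[...,2]>130)).astype(np.uint8)[215:275,245:295]
n,l,s,c=cv2.connectedComponentsWithStats(w)
for i in range(1,n):
  if s[i,4]>8: print('white',s[i]+[245,215,0,0,0],c[i]+[245,215])
e=np.array([-.158,.987,0]);G=np.array([372.2,89.1,0])
for off in(16,20,24):
  for t in(0,15,30):
    t=np.radians(t);ax=e*np.cos(t)-np.array([0,0,np.sin(t)]);r=G+[0,0,8.3+off]-50*ax;print(off,np.degrees(t),proj('side',r))
"
```

```text
red [269 251  14  19 154] [275.45 261.65]
red [252 285  18   7  84] [260.81 288.32]
16 0.0 [276.55 268.17]
16 14.999999999999998 [276.16 264.29]
16 29.999999999999996 [275.62 259.98]
20 0.0 [276.46 267.08]
20 14.999999999999998 [276.07 263.18]
20 29.999999999999996 [275.52 258.87]
24 0.0 [276.37 265.98]
24 14.999999999999998 [275.97 262.08]
24 29.999999999999996 [275.43 257.75]
```

Emit:
jog_arm(xyz=[[0, 0, 0.001], [0, 0, 0.002], [0, 0, 0.002], [0, 0, 0.002], [0, 0, 0.002]], turn=[0, 0, 0, 0, 0], claw=[0.044, 0.046, 0.048, 0.05, 0.052])

```text
time: 10.43
position: [371.8, 89.7, 6.1]
tool_rot: [[-0.159, 0.987, -0.001], [0.987, 0.159, 0.0], [0.0, -0.001, -1.0]]
force: [0.3, -0.7, 0.7]
finger_gap: 51.4
finger_force: 0.0
```

```bash
python3 -c "
from h import *
st()
im=cams.get_image('side');h=cv2.cvtColor(im,cv2.COLOR_BGR2HSV)
m=(((h[...,0]<8)|(h[...,0]>172))&(h[...,1]>150)&(h[...,2]>50)).astype(np.uint8)[230:284,250:290]
n,l,s,c=cv2.connectedComponentsWithStats(m)
for i in range(1,n):
  if s[i,4]>8: print('red',s[i]+[250,230,0,0,0],c[i]+[250,230])
"
```

```text
{'time': 10.4333, 'position': array([371.8 ,  89.7 ,   6.15]), 'force': array([ 0.32, -0.7 ,  0.69]), 'wrist_torque': array([0.  , 0.  , 0.03]), 'finger_gap': 51.43227549374296, 'finger_force': 0.0}
[[-0.16  0.99 -0.  ]
 [ 0.99  0.16  0.  ]
 [ 0.   -0.   -1.  ]]
red [270 253  12  19 145] [275.29 263.43]
```

```bash
python3 -c "
from h import *
for v in(271,272,273): print(plane('side',(276,v),2.5))
print(plane('side',(276,264.5),23))
a=cams.get_image('side')[170:290,200:320]
cv2.imwrite('pics/n7.png',cv2.resize(a,None,fx=5,fy=5,interpolation=2))
"
```

```text
[376.9   55.11   2.5 ]
[376.92  50.14   2.5 ]
[376.95  45.2    2.5 ]
[378.27  60.01  23.  ]
```

View pics/n7.png

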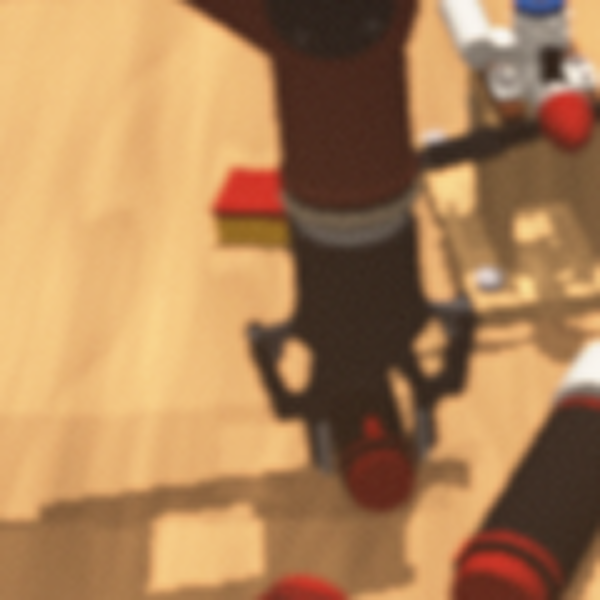

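The starter lies level between the fingers with its switch on top. The cap at (380,475) puts the rear face at y ≈ 54, so the balance point is about 33 mm ahead of the pads. I'll move there and grip again.

Emit:
jog_arm(xyz=[[0.008, 0, 0.0], [0.018, 0, 0.0], [0.028, 0, 0.001], [0.033, 0, 0.001], [0.033, 0, 0.001]], turn=[0, 0, 0, 0, 0], claw=[0.054, 0.054, 0.054, 0.054, 0.054])

```text
time: 10.95
position: [366.6, 123.1, 5.3]
tool_rot: [[-0.16, 0.987, -0.0], [0.987, 0.16, 0.0], [0.0, -0.0, -1.0]]
force: [0.6, -0.8, -0.4]
finger_gap: 53.9
finger_force: 0.0
```

Emit:
jog_arm(xyz=[[0, 0, 0], [0, 0, 0], [0, 0, 0], [0, 0, 0], [0, 0, 0]], turn=[0, 0, 0, 0, 0], claw=[0.05, 0.046, 0.04, 0.03, 0.03], newtons=90)

```text
time: 11.37
position: [367.0, 122.0, 5.8]
tool_rot: [[-0.158, 0.987, -0.0], [0.987, 0.158, 0.0], [0.0, -0.0, -1.0]]
force: [-2.2, 1.3, 6.1]
finger_gap: 44.1
finger_force: 90.4
```

Emit:
jog_arm(xyz=[[0, 0, 0], [0, 0, -0.005], [0, 0, -0.015], [0, 0, -0.03], [0, 0, -0.05]], turn=[0, 0, 0, 0, 0], claw=[0.03, 0.03, 0.03, 0.03, 0.03])

```text
time: 11.78
position: [364.8, 121.4, 54.3]
tool_rot: [[-0.158, 0.987, -0.005], [0.987, 0.158, -0.001], [0.0, -0.005, -1.0]]
force: [0.4, 1.2, -4.7]
finger_gap: 44.0
finger_force: 92.3
```

```bash
python3 -c "
from h import *
goto((500,60,240),9.1)"
```

```text
{'time': 11.7833, 'position': array([364.8 , 121.44,  54.31]), 'force': array([ 0.4 ,  1.19, -4.69]), 'wrist_torque': array([ 0.01, -0.01,  0.03]), 'finger_gap': 44.00399267432924, 'finger_force': 92.33116149902344}
[[-0.16  0.99 -0.  ]
 [ 0.99  0.16 -0.  ]
 [ 0.   -0.   -1.  ]]
shift [-0.082   0.1229 -0.1863] turn -0.0005 q [ 0.1156 -0.1525  2.2705 -0.0002  1.0283 -0.0426]
```

Emit:
jog_arm(xyz=[[-0.012, 0, -0.016], [-0.024, 0.0, -0.035], [-0.038, 0.0, -0.055], [-0.05, 0.015, -0.07], [-0.059, 0.04, -0.078]], turn=[0, 0, 0, 0, 0], claw=[0.03, 0.03, 0.03, 0.03, 0.03])

```text
time: 12.2
position: [415.2, 68.9, 134.7]
tool_rot: [[-0.157, 0.988, 0.0], [0.988, 0.157, -0.001], [-0.001, 0.0, -1.0]]
force: [0.0, 0.3, -4.8]
finger_gap: 43.9
finger_force: 92.8
```

Emit:
jog_arm(xyz=[[0, 0.03, 0], [0, 0.06, 0], [0, 0.09, 0], [0, 0.11, 0], [0, 0.115, 0]], turn=[0, 0, 0, 0, 0], claw=[0.03, 0.03, 0.03, 0.03, 0.03])

```text
time: 12.62
position: [531.8, 88.1, 133.0]
tool_rot: [[-0.158, 0.988, 0.001], [0.988, 0.158, -0.0], [-0.0, 0.001, -1.0]]
force: [-0.2, -0.6, -3.8]
finger_gap: 43.7
finger_force: 93.2
```

Emit:
jog_arm(xyz=[[0, 0, 0], [0, 0, 0], [0, 0, 0], [0, 0, 0], [0, 0, 0]], turn=[0, 0, 0, 0, 0], claw=[0.03, 0.03, 0.03, 0.03, 0.03])

```text
time: 13.03
position: [528.5, 88.3, 133.4]
tool_rot: [[-0.158, 0.987, -0.0], [0.987, 0.158, -0.0], [-0.0, -0.0, -1.0]]
force: [0.2, -0.2, -3.4]
finger_gap: 43.6
finger_force: 93.2
```

```bash
cat > m.py <<'E'
from h import *
goto((526.6,88,132),9.1)
im=cams.get_image('top');h=cv2.cvtColor(im,cv2.COLOR_BGR2HSV);cv2.imwrite('pics/t9.png',im)
red=(((h[...,0]<8)|(h[...,0]>172))&(h[...,1]>150)&(h[...,2]>50)).astype(np.uint8)
wh=((h[...,1]<45)&(h[...,2]>110)).astype(np.uint8)
def cc(m,x,y,w,k,l):
    n,_,s,c=cv2.connectedComponentsWithStats(m[y:y+k,x:x+w])
    for i in range(1,n):
        if s[i,4]>15: print(l,(s[i]+np.array([x,y,0,0,0])),c[i]+[x,y])
cc(red,205,215,150,70,'topred');cc(wh,230,210,120,70,'topwhite')
im=cams.get_image('side');h=cv2.cvtColor(im,cv2.COLOR_BGR2HSV);cv2.imwrite('pics/s9.png',im)
red=(((h[...,0]<8)|(h[...,0]>172))&(h[...,1]>150)&(h[...,2]>50)).astype(np.uint8)
cc(red,280,170,80,100,'sidered')
T=readout.observe()['position'];e=np.array([-.158,.987,0])
for k in(94,60,-71): X=T+[0,0,18]+k*e;print(k,X,proj('top',X),proj('side',X))
E
python3 m.py
```

```text
{'time': 13.0333, 'position': array([528.54,  88.27, 133.43]), 'force': array([ 0.18, -0.25, -3.4 ]), 'wrist_torque': array([ 0.05,  0.03, -0.01]), 'finger_gap': 43.58805635269112, 'finger_force': 93.20496082305908}
[[-0.16  0.99 -0.  ]
 [ 0.99  0.16 -0.  ]
 [-0.   -0.   -1.  ]]
shift [ 0.     -0.002   0.0014] turn 0.0001 q [ 0.0183  0.1015  1.8522 -0.0001  1.1882 -0.1406]
topred [329 217   7  18  85] [332.0941 225.8588]
topred [215 232  19  16 229] [222.6681 239.    ]
topred [279 233   3  10  22] [279.9545 237.7727]
topred [305 240  10  21  50] [310.1  250.28]
topred [348 281   7   4  17] [351.0588 282.7059]
topwhite [259 226  19  19 296] [266.8412 235.0946]
topwhite [285 243  11  12  63] [289.5238 247.    ]
sidered [325 219  13  19 167] [330.8922 229.5629]
94 [514.095  181.1067 151.6098] [253.431  235.0545] [317.7485 204.9038]
60 [519.467  147.5487 151.6098] [269.4419 233.0132] [320.3555 210.1325]
-71 [540.165   18.2517 151.6098] [330.7577 225.1953] [331.5227 232.5356]
```

```bash
python3 - <<'E'
from h import *
t=cv2.imread('pics/t9.png').astype(int)
for c in(262,266,270,274): print(c,'cup V',t[216:256,c].max(1).tolist())
print('cup row235',t[235,248:284].max(1).tolist())
r=t[...,2]-t[...,1]
for c in(216,222,226,230): print(c,'spin R-G',r[226:252,c].tolist())
for c in(331,333,335): print(c,'cap R-G',r[212:240,c].tolist())
print('cap row',r[226,322:344].tolist())
s=cv2.imread('pics/s9.png').astype(int); q=s[...,2]-s[...,1]
for c in(327,329,331,333,335): print(c,'side R',s[214:244,c,2].tolist())
T=np.array([528.5,88.3,133.4]);e=np.array([-.158,.987,0]);n=np.array([.987,.158,0]);z=np.array([0,0,1.])
for th in(-4,0,4,8):
  a=np.radians(th);ax=e*np.cos(a)-z*np.sin(a);up=np.cross(ax,n)*-1;up=up*np.sign(up[2])
  o=[]
  for k in(-70,-83):
    P_=np.array([proj('side',T+[0,0,18]+k*ax+20.5*(np.cos(f)*n+np.sin(f)*up)) for f in np.linspace(0,6.28,60)]);o+=[P_.min(0),P_.max(0)]
  print(th,np.array(o).ravel())
E
```

```text
262 cup V [77, 72, 72, 68, 65, 63, 56, 49, 51, 106, 169, 176, 180, 187, 192, 201, 205, 207, 205, 200, 190, 179, 176, 173, 164, 157, 149, 140, 127, 106, 109, 153, 157, 159, 168, 161, 160, 165, 166, 167]
266 cup V [75, 73, 71, 69, 64, 60, 56, 51, 50, 97, 166, 175, 183, 192, 201, 202, 202, 203, 203, 201, 192, 182, 173, 166, 161, 157, 145, 135, 119, 104, 132, 148, 148, 149, 157, 151, 146, 151, 153, 154]
270 cup V [76, 72, 71, 68, 65, 61, 58, 52, 46, 84, 168, 178, 183, 193, 202, 202, 203, 201, 198, 198, 190, 182, 175, 167, 160, 151, 140, 129, 112, 112, 154, 152, 147, 148, 154, 151, 145, 153, 153, 153]
274 cup V [75, 75, 71, 68, 66, 62, 60, 54, 48, 45, 78, 105, 93, 102, 111, 119, 131, 129, 114, 98, 91, 96, 114, 109, 121, 129, 126, 114, 100, 119, 139, 136, 134, 147, 141, 136, 132, 151, 153, 150]
cup row235 [82, 51, 38, 41, 41, 39, 39, 44, 43, 37, 54, 133, 199, 204, 200, 201, 202, 201, 201, 201, 201, 200, 198, 196, 194, 164, 98, 112, 134, 113, 60, 91, 106, 66, 34, 41]
216 spin R-G [1, 1, 2, 1, -1, 12, 58, 77, 81, 86, 90, 91, 98, 96, 96, 89, 87, 85, 76, 67, 53, 29, 21, 6, 17, 16]
222 spin R-G
[... 1085 characters left out ...]
208, 217, 203, 183]
331 side R [76, 60, 57, 55, 62, 84, 112, 124, 126, 111, 84, 87, 114, 121, 112, 104, 97, 98, 99, 97, 97, 97, 98, 96, 117, 180, 233, 240, 234, 226]
333 side R [70, 64, 64, 65, 62, 61, 62, 66, 78, 83, 76, 87, 110, 117, 105, 100, 101, 99, 100, 100, 98, 99, 96, 103, 131, 194, 236, 243, 241, 238]
335 side R [90, 89, 91, 90, 89, 84, 82, 85, 101, 104, 100, 89, 98, 113, 114, 105, 100, 102, 97, 97, 97, 98, 105, 139, 194, 233, 242, 244, 243, 243]
-4 [324.07 227.77 338.39 239.9  325.22 230.46 339.65 242.64]
0 [324.07 226.   338.43 238.74 325.23 228.41 339.7  241.21]
4 [324.04 224.2  338.43 237.48 325.19 226.3  339.71 239.67]
8 [323.97 222.37 338.4  236.13 325.12 224.15 339.68 238.02]
```

```bash
python3 - <<'E'
import cv2
t=cv2.imread('pics/t9.png').astype(int)
for c in(240,250,256,266): print(c,[tuple(x) for x in t[200:250:3,c].tolist()])
E
```

```text
240 [(54, 70, 103), (55, 68, 103), (49, 60, 97), (49, 56, 95), (49, 57, 96), (47, 55, 95), (47, 55, 95), (49, 55, 95), (49, 57, 96), (50, 57, 96), (45, 53, 93), (46, 54, 94), (48, 55, 95), (46, 53, 90), (42, 47, 80), (39, 46, 79), (38, 42, 65)]
250 [(51, 58, 97), (47, 55, 94), (46, 54, 92), (43, 51, 89), (45, 51, 87), (42, 47, 80), (41, 46, 75), (35, 39, 66), (27, 30, 53), (23, 28, 43), (20, 23, 41), (23, 26, 42), (24, 26, 40), (16, 22, 38), (22, 25, 39), (26, 27, 42), (26, 28, 43)]
256 [(39, 42, 72), (38, 43, 71), (34, 40, 66), (28, 32, 52), (29, 32, 49), (24, 25, 44), (22, 27, 43), (19, 19, 37), (19, 26, 39), (18, 22, 39), (23, 25, 41), (25, 28, 42), (23, 26, 41), (22, 25, 41), (24, 25, 41), (23, 27, 40), (20, 21, 36)]
266 [(54, 61, 100), (47, 54, 94), (46, 52, 89), (44, 52, 86), (45, 52, 85), (40, 45, 76), (37, 42, 71), (29, 35, 60), (32, 35, 50), (167, 175, 175), (189, 201, 194), (202, 203, 194), (181, 192, 190), (158, 166, 166), (137, 145, 145), (96, 102, 104), (89, 120, 148)]
```

Emit:
jog_arm(xyz=[[0.01, -0.001, 0.001], [0.022, -0.001, 0.001], [0.034, -0.001, 0.001], [0.044, -0.001, 0.001], [0.05, -0.001, 0.001]], turn=[0, 0, 0, 0, 0], claw=[0.03, 0.03, 0.03, 0.03, 0.03])

```text
time: 13.55
position: [520.0, 139.7, 132.4]
tool_rot: [[-0.16, 0.987, -0.0], [0.987, 0.16, 0.001], [0.001, -0.0, -1.0]]
force: [0.4, -0.0, -4.7]
finger_gap: 44.0
finger_force: 93.2
```

Emit:
jog_arm(xyz=[[0.003, 0, 0], [0.006, 0, 0], [0.009, 0, 0], [0.012, 0, 0], [0.012, 0, 0]], turn=[0, 0, 0, 0, 0], claw=[0.03, 0.03, 0.03, 0.03, 0.03])

```text
time: 13.97
position: [518.6, 149.7, 132.4]
tool_rot: [[-0.158, 0.987, -0.0], [0.987, 0.158, 0.0], [0.0, 0.0, -1.0]]
force: [0.3, 0.4, -4.8]
finger_gap: 43.9
finger_force: 93.2
```

```bash
python3 -c "
from h import *
goto((515.5,156.5,132),9.1)"
```

```text
{'time': 13.9667, 'position': array([518.55, 149.73, 132.4 ]), 'force': array([ 0.34,  0.45, -4.81]), 'wrist_torque': array([ 0.02,  0.03, -0.03]), 'finger_gap': 43.86580858380368, 'finger_force': 93.20449233055115}
[[-0.16  0.99 -0.  ]
 [ 0.99  0.16  0.  ]
 [ 0.    0.   -1.  ]]
shift [ 0.0072 -0.0019  0.0004] turn 0.0002 q [ 0.1349  0.1116  1.8434  0.0002  1.1867 -0.0242]
```

Emit:
jog_arm(xyz=[[0.002, -0.0005, 0], [0.004, -0.001, 0], [0.006, -0.001, 0], [0.007, -0.001, 0], [0.008, -0.001, 0]], turn=[0, 0, 0, 0, 0], claw=[0.03, 0.03, 0.03, 0.03, 0.03])

```text
time: 14.38
position: [516.8, 156.7, 132.5]
tool_rot: [[-0.158, 0.987, 0.001], [0.987, 0.158, -0.001], [-0.001, 0.001, -1.0]]
force: [2.8, -3.0, -4.3]
finger_gap: 43.8
finger_force: 93.1
```

Emit:
jog_arm(xyz=[[-0.001, 0.001, 0], [-0.001, 0.0015, 0], [0, 0.0015, 0], [0.001, 0.0015, 0], [0.002, 0.0015, 0]], turn=[0, 0, 0, 0, 0], claw=[0.03, 0.03, 0.03, 0.03, 0.03])

```text
time: 14.8
position: [517.7, 159.2, 132.4]
tool_rot: [[-0.158, 0.987, 0.0], [0.987, 0.158, -0.001], [-0.001, 0.0, -1.0]]
force: [1.9, -3.1, -5.6]
finger_gap: 44.2
finger_force: 93.1
```

```bash
cat > f.py <<'E'
from h import *
s=readout.observe();R=s["tool_rot"];print(s["time"],s["position"],"F tool",R.T@s["force"],"M tool",R.T@s["wrist_torque"],"z",R[:,2])
E
python3 f.py
```

```text
14.8 [517.66 159.16 132.37] F tool [-3.41  1.41  5.63] M tool [-0.23 -0.58  0.12] z [ 0. -0. -1.]
```

Emit:
jog_arm(xyz=[[0, 0.0005, 0.0005], [0, 0.001, 0.0005], [0.001, 0.001, 0.0005], [0.002, 0.001, 0.0005], [0.002, 0.001, 0.0005]], turn=[0, 0, 0, 0, 0], claw=[0.03, 0.03, 0.03, 0.03, 0.03])

```text
time: 15.22
position: [518.0, 161.4, 131.7]
tool_rot: [[-0.159, 0.987, -0.0], [0.987, 0.159, -0.0], [-0.0, -0.0, -1.0]]
force: [0.2, -2.2, -6.2]
finger_gap: 43.6
finger_force: 93.1
```

```bash
python3 f.py
```

```text
15.2167 [517.99 161.43 131.68] F tool [-2.22 -0.17  6.15] M tool [ 0.02 -0.44  0.03] z [-0. -0. -1.]
```

Emit:
jog_arm(xyz=[[0, 0, 0.0005], [0, 0, 0.001], [0.001, 0, 0.001], [0.002, 0, 0.001], [0.002, 0, 0.001]], turn=[0, 0, 0, 0, 0], claw=[0.03, 0.03, 0.03, 0.03, 0.03])

```text
time: 15.63
position: [518.0, 162.2, 130.9]
tool_rot: [[-0.158, 0.987, 0.0], [0.987, 0.158, -0.003], [-0.003, -0.0, -1.0]]
force: [0.5, -8.0, -4.3]
finger_gap: 43.6
finger_force: 93.0
```

```bash
python3 f.py
```

```text
15.6333 [518.01 162.19 130.94] F tool [-8.   -0.75  4.3 ] M tool [ 0.08 -1.17 -0.1 ] z [ 0. -0. -1.]
```

```bash
cat > p.py <<'E'
from h import *
T=readout.observe()['position'];R=readout.observe()['tool_rot'];e=R[:,0];n=R[:,1];z=-R[:,2]
t=cams.get_image('top').astype(int);s=cams.get_image('side').astype(int);cv2.imwrite('pics/t10.png',t);cv2.imwrite('pics/s10.png',s)
def sil(nm,th,off=18,ks=(-70,-83),r=20.5):
  a=np.radians(th);ax=e*np.cos(a)-z*np.sin(a);up=z*np.cos(a)+e*np.sin(a)
  return np.array([[proj(nm,T+off*z+k*ax+r*(np.cos(f)*n+np.sin(f)*up)) for f in np.linspace(0,6.28,40)] for k in ks])
for th in(0,4): 
  for nm in('side','top'):
    q=sil(nm,th);print(th,nm,[ (a.min(0),a.max(0)) for a in q])
c=sil('side',0)[1].mean(0);u,v=np.round(c).astype(int);print('side face',c)
for x in range(u-4,u+5,2): print(x,v-14,s[v-14:v+14,x,2].tolist())
c=sil('top',0).mean((0,1));u,v=np.round(c).astype(int);print('top cap',c)
r=t[...,2]-t[...,1]
for x in range(u-4,u+5,2): print(x,v-14,r[v-14:v+15,x].tolist())
print('row',u-12,r[v+3,u-12:u+14].tolist())
E
python3 p.py
```

```text
0 side [(array([318.29, 213.6 ]), array([331.98, 225.94])), (array([319.34, 215.77]), array([333.13, 228.18]))]
0 top [(array([294.09, 219.9 ]), array([296.71, 239.01])), (array([300.2 , 219.12]), array([302.74, 238.23]))]
4 side [(array([318.24, 211.87]), array([331.96, 224.71])), (array([319.29, 213.74]), array([333.12, 226.66]))]
4 top [(array([293.45, 219.52]), array([296.88, 238.7 ])), (array([299.59, 218.66]), array([302.88, 237.86]))]
side face [326.41 221.98]
322 208 [114, 113, 98, 86, 80, 77, 93, 113, 116, 111, 101, 100, 98, 97, 94, 99, 109, 146, 198, 211, 170, 128, 125, 150, 191, 220, 214, 182]
324 208 [126, 142, 131, 108, 83, 91, 112, 117, 110, 99, 96, 98, 96, 98, 97, 96, 96, 113, 163, 193, 167, 136, 140, 180, 221, 222, 192, 158]
326 208 [66, 75, 81, 81, 76, 92, 113, 114, 103, 97, 98, 100, 98, 99, 97, 96, 97, 112, 142, 162, 148, 134, 145, 190, 228, 223, 177, 153]
328 208 [71, 65, 68, 77, 76, 87, 106, 110, 103, 98, 99, 97, 98, 98, 97, 99, 112, 145, 168, 157, 136, 134, 145, 188, 229, 224, 183, 159]
330 208 [101, 119, 151, 177, 166, 133, 111, 103, 104, 101, 100, 98, 98, 101, 
[... 235 characters left out ...]
3, 35, 33, 33, 44, 76, 58, 50, 54, 55, 54, 61, 60, 55, 56, 58, 55, 57, 51, 50, 47, 45, 17, -1, -1, -2, -1]
298 215 [32, 31, 32, 33, 32, 35, 41, 59, 47, 51, 50, 55, 57, 61, 59, 61, 59, 56, 58, 54, 55, 50, 46, 46, 23, -1, -2, -1, 0]
300 215 [33, 31, 33, 35, 32, 33, 33, 32, 32, 32, 33, 30, 31, 26, 14, 17, 23, 32, 34, 39, 40, 41, 40, 34, 14, 0, -1, -1, 0]
302 215 [31, 31, 34, 34, 32, 32, 34, 33, 32, 33, 36, 34, 33, 31, 15, 1, -1, -2, -1, 0, -1, -2, -2, -2, 0, -2, -1, 0, -1]
row 286 [16, 8, 3, 2, 17, 43, 54, 25, 27, 55, 58, 56, 56, 55, 32, 7, -2, -2, -2, -1, -1, 2, 11, 18, 26, 31][ WARN:0@1.173] global loadsave.cpp:1063 imwrite_ Unsupported depth image for selected encoder is fallbacked to CV_8U.
```

```bash
python3 - <<'E'
from h import *
e=np.array([-.158,.987,0]);n=np.array([.987,.158,0]);z=np.array([0,0,1.])
F=np.linspace(0,6.28,60)
s=cv2.imread('pics/side0.png').astype(int)
tip=np.array([506,220.5,150])
for d,r in((0,.1),(10,11.5),(20,16.5),(30,18.5),(38,19)):
  q=np.array([proj('side',tip+d*e+r*(np.cos(f)*n+np.sin(f)*z)) for f in F]);print(d,q.min(0),q.max(0))
r=s[...,2]-s[...,1]
for x in(309,311,313,315,317): print(x,184,r[184:206,x].tolist())
for y in(190,194,198): print('row',y,302,r[y,302:326].tolist())
c=cv2.resize(cv2.imread('pics/n7.png'),(120,120),interpolation=cv2.INTER_AREA).astype(int)
print('table')
for x in(272,274,276,278): print(x,250,c[80:107,x-200,2].tolist())
for k in(-76,-80):
  q=np.array([proj('side',np.array([367,122,23.5])+k*e+20.5*(np.cos(f)*n+np.sin(f)*z)) for f in F]);print(k,q.min(0),q.max(0))
E
```

```text
0 [314.23 199.49] [314.3  199.55]
10 [310.01 194.81] [317.1  201.35]
20 [307.79 191.98] [317.9  201.32]
30 [306.51 190.04] [317.79 200.47]
38 [305.84 188.81] [317.37 199.49]
309 184 [13, 13, 12, 16, 31, 61, 90, 105, 103, 94, 81, 70, 55, 44, 37, 34, 31, 30, 31, 31, 31, 31]
311 184 [14, 13, 15, 29, 65, 114, 133, 131, 127, 120, 111, 98, 81, 64, 51, 41, 33, 30, 29, 30, 29, 30]
313 184 [10, 11, 16, 35, 86, 133, 140, 140, 139, 135, 131, 120, 107, 88, 68, 50, 38, 31, 29, 30, 28, 29]
315 184 [11, 11, 12, 29, 72, 114, 131, 134, 135, 133, 129, 123, 113, 95, 71, 49, 38, 32, 29, 30, 29, 30]
317 184 [19, 14, 13, 19, 41, 64, 78, 89, 98, 101, 97, 89, 78, 62, 46, 36, 32, 31, 30, 29, 30, 31]
row 190 302 [39, 38, 33, 25, 20, 29, 58, 90, 118, 133, 140, 140, 140, 131, 111, 78, 49, 32, 30, 28, 24, 21, 19, 18]
row 194 302 [21, 20, 19, 18, 19, 33, 59, 81, 97, 111, 122, 131, 134, 129, 118, 97, 65, 35, 27, 40, 51, 55, 56, 55]
row 198 302 [18, 20, 20, 23, 23, 26, 32, 37, 42, 51, 59, 68, 72, 71, 59, 46, 36, 32, 34, 42, 53, 55, 53, 52]
table
272 250 [55, 56, 59, 69, 79, 83, 80, 77, 79, 76, 82, 97, 108, 109, 104, 100, 97, 97, 97, 100, 103, 113, 126, 136, 143, 145, 146]
274 250 [56, 58, 69, 95, 123, 133, 127, 106, 82, 78, 96, 109, 108, 101, 98, 99, 98, 98, 97, 97, 99, 106, 120, 133, 141, 145, 143]
276 250 [57, 57, 58, 65, 76, 87, 96, 89, 76, 81, 103, 108, 102, 98, 96, 97, 96, 97, 97, 97, 97, 103, 118, 135, 142, 144, 146]
278 250 [78, 67, 59, 56, 54, 55, 62, 68, 70, 78, 97, 105, 102, 98, 99, 99, 97, 98, 97, 97, 100, 110, 127, 143, 149, 150, 151]
-76 [269.32 261.23] [283.05 272.55]
-80 [269.51 262.01] [283.27 273.35]
```

Emit:
jog_arm(xyz=[[0, 0, 0], [0, 0, 0], [0, 0, 0], [0, 0, 0], [0, 0, 0]], turn=[0, 0, 0, 0, 0], claw=[0.03, 0.03, 0.03, 0.03, 0.03])

```text
time: 16.15
position: [518.0, 162.2, 130.9]
tool_rot: [[-0.158, 0.987, -0.0], [0.987, 0.158, -0.002], [-0.002, -0.0, -1.0]]
force: [-0.0, -6.9, -5.9]
finger_gap: 43.8
finger_force: 93.0
```

```bash
python3 f.py
```

```text
16.15 [517.96 162.19 130.9 ] F tool [-6.81 -1.12  5.87] M tool [ 0.14 -1.1  -0.1 ] z [-0. -0. -1.]
```

Steady push of about 7 N, with side forces near zero (noise level) and the starter level and aligned to within about 1°. I'm handing it in.

```bash
python3 -c "
from rig import order
print(order.sign_off())"
```

```text
the job is handed in; nothing more can be done
None
```

The job is handed in: the starter is out of its holster, level to within about 1–2° by the camera estimate, and held with its cup on the spinner in line with the shaft under a steady push of about 7 N; I levelled it by pivoting it in the gripper against clear bench, and no verdict came back.

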